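Fit a bayonet filter to the studio dust extractor

ROBOT

A 7-joint arm with a two-finger parallel gripper is mounted at the origin on the work surface. World frame = base frame: x ahead of the robot, y to its left, z up, the work surface at z = 0. Lengths are in m, angles in rad, forces in N, time in s.
With the tool pointing down it reaches from about 0.375 to 0.925 m from the base axis. Payload 3.1 kg.
Tool frame: the origin (TCP) lies midway between the tips of the shut fingers; the grasp point (between the pads) lies 19 mm behind it; z points along the fingers, y is the line along which they close (so a half turn about z gives the same grasp; the last joint's range is limited). The gripper opens to 85 mm and grips with 20 to 120 N. Pads are 22 mm wide; open, the fingers measure 114 mm over their backs; the gripper's body (76 mm by 85 mm) begins 54 mm behind the grasp point. The pads swing forward as they close: fully open they stand 13 mm farther back than shut.
Start: joints at [1.16, 0.383, 0.044, 1.598, -0.018, 1.161, -0.05], TCP at [0.2, -0.618, 0.231] pointing down, gripper open.
Joint ranges: [-2.61, 2.61], [-0.41, 2.15], [-1.48, 1.57], [0, 2.5], [-1.57, 4.71], [0.05, 1.97], [-2.85, 2.85]. Speed limits (rad/s): [2.79, 2.79, 3.14, 3.14, 3.14, 3.14, 3.14].

INTERFACE

Orientations are given as [roll, pitch, yaw] about the fixed x, y, z axes, in that order (R = Rz(yaw) Ry(pitch) Rx(roll)).
In Python, from bench import ctrl gives the robot as it stands. The module is installed in compiled form; this text tells all that it offers.
- The arm moves only by the tool jog_arm, never from a script. Its argument "rows" is text: rows parted by semicolons, each of 5 numbers parted by spaces: the closure in counts, from 0 (fully open) to 255 (shut), then the shift along the tool's x, y, z as a fraction of full scale, then the turn about the tool's z as a fraction of full scale. A call has 1 to 20 rows; each row shifts and turns the commanded pose from where the row before left it, along the tool's axes as they then stand; what a row does not reach is not made up. Full scale, the value 1, is 20 mm for a shift and 6 degrees for a turn. A row lasts 1/10 s, in which the tool goes at most 50 mm and 8.59 degrees, less where a joint would pass 70% of its speed; a pose out of reach is approached as far as the arm can. A call with a number of a shift or a turn outside -1 to 1 is refused whole. A call with a gripper value outside its range is refused whole. The fingers move at their own pace and stop on an object; "squeeze" is the grip in N (left out, the last holds). Time passes only in rows, so rows that do not move let the fingers close. It gives the time, the measured TCP pose, the force, the opening and the grip force at its end, in the units of the state.
- ctrl.get_state(): the state, without advancing time (a new reading comes with each control period).
- ctrl.read_camera(name): name is "side" or "top" or "wrist"; returns a dict with "color" (384x512x3 uint8, red, green, blue), "z_map" (384x512 float32, m along the optical axis (not along the pixel's ray), 0 where there is no reading), "fov_y" (degrees; the focal length in pixels is half the picture's height over the tangent of half this angle, whatever the lens; pixels are square), "cx", "cy" (the principal point, pixels), "world_from_camera" (4x4, takes a point from camera to world coordinates). Camera axes: x right, y down, z forward; pixel columns grow to the right and rows downward; lengths in m; the calibration is good to about 2 mm. A picture is of the moment at which its call begins.
- ctrl.job_done(): hands the job in; it is judged then, once.
Trained networks look in a picture, given as the dict that the camera call returned (one of the last four; its "shot" number tells which), for a name from the list of things; names that differ only in an ending like _2 or _b are one class to them, and where a whole thing is asked for, a point or a joint stands for the part that bears it (a point fixed in the world has none). Each returns a list of dicts, best first, with "score" (0 to 1); they miss things now and then, are a little off and sometimes report something else, mostly with a low value. They report only what shows in the picture. A call takes as long as a camera call. They do not tell look-alikes from the thing itself.
- ctrl.recognise(query, picture): "box" ([left, top, right, bottom] in pixels, round what is visible of it).
- ctrl.tip_of(query, picture): "location" ([row, column] in pixels: a listed point, or the origin of a listed thing).
The state is a dict: "time": time; "joint_pos": joint angles; "qvel": joint speeds; "effort": joint torques, N m; "position": TCP position; "eef_rot": TCP orientation; "wrist_force": force on the tool from outside, world axes, zero at the start; "wrist_torque": the same for the moment, N m; "gripper_width": finger opening in m; "grip_force": force on a finger pad.
Only numpy, scipy, OpenCV 4.12 (cv2) and the standard library are available. Lean on these libraries where they do the work, as an engineer would, in place of code of your own. Each camera call takes 0.05 s, during which the arm holds its last target. There are 200 camera calls.

TASK

Get the pottery bench's dust extractor running with its clean filter: slide the shutter fully clear of the port, then take the clean white-and-blue filter canister by its bar handle, drop its two pins through the port's two notches, push it fully home and twist it clockwise to the stop. Only when it is locked, switch the extractor on by pushing its red-knobbed lever fully over, away from the robot. Leave the brown spent canister, the clay pot and the glaze jar where they stand.

Things in the scene. Friction and masses are not known exactly. Their poses are not given: they have to be found in the camera images.
- extractor: Grey dust extractor fixed on the bench, 200 mm (x) by 370 mm (y), flat deck 110 mm up; origin at the centre of its underside. Its x points away from the robot, y to the robot's left, turned by up to 0.25 rad. On the deck: the port under the shutter, 80 mm to the -y side of the middle; the switch lever, 145 mm to the +y side.
- port: Bayonet port: dark steel collar 12 mm thick, hollow beneath. Origin on its axis at the collar's top, 112 mm above the bench; z up, x as the extractor's. Hole 68 mm across, with two opposite notches 18 mm wide out to radius 45 mm, on the line 60 degrees anticlockwise (from above) of x, marked white. Pins under the collar turn 60 degrees clockwise to fixed stops, along x, marked green.
- shutter (a joint): Position (m) of the shutter, an aluminium plate 112 x 94 x 4 mm lying just over the port and sliding along the extractor's +y. 0 = covering the port (it starts at 0 to 0.015), 0.105 = fully open at its end stop. About 1.5 N of friction; it stays where it is left.
- shutter_grip (a point): Point inside the shutter's yellow bar handle, which stands in the middle of the plate: 14 mm thick (extractor's x), 50 mm long (extractor's y), its top 12 mm above this point and the plate 22 mm below it. Axes as the extractor's.
- filter_center (a point): Clean filter canister (white pleats, blue cap and flange), 118 mm tall, 0.2 to 0.45 kg, standing at any yaw. This point is on its axis 59 mm above its foot; z up, x along its pins and bar. Flange radius 42 mm, its lower face 25 mm below this point; it rests on the collar when home (this point then 25 mm above the port's origin). Body radius 38 mm.
- filter_bar (a point): Middle of the clean canister's blue bar handle, on its axis 42 mm above its centre: 66 mm long (x, the line of the pins), 14 mm thick (y), 34 mm high, top 17 mm above this point, over a cap of radius 39 mm whose face is 17 mm below this point.
- filter_pins (a point): Middle of the clean canister's two steel pins, on its axis 47 mm below its centre: opposite each other along x, 12 mm in diameter, reaching to radius 42 mm from a black spigot of radius 32 mm that tapers to 25 mm at the foot, 12 mm below this point. With the canister home the pins have 4 mm of room under the collar.
- switch (a joint): Angle (rad) of the switch lever: 0 = off, leaning 0.5 rad from upright towards the robot (extractor's -x); 1.0 = fully on, leaning 0.5 rad away (+x). Starts at 0 to 0.15. Turns about an axis along the extractor's y, stays where it is left, needs about 1 N at the knob.
- switch_tip (a point): Centre of the lever's red ball knob, 26 mm in diameter, on a 10 mm steel rod, 80 mm from the axle.
- switch_axle (a point): Point on the lever's axle, 22 mm above the deck, in a black housing 70 mm (x) by 50 mm (y) by 25 mm high; axes as the extractor's.
- spent: Spent filter canister, same shape and size as the clean one but brown all over; origin under its foot. To be left alone.
- pot: Open terracotta pot, 76 mm across, 100 mm high; origin under its foot. To be left alone.
- jar: Green glaze jar with white cap, 68 mm across, 105 mm high; origin under its foot. To be left alone.
There are look-alikes about, which are no part of the job. Leave any turquoise or yellow look-alike of the part that bears filter_center alone.

How it is judged:
On the way, in this order (a step that is already met when the one before it is completed fails the run):
1. the shutter is slid clear of the port (value of joint shutter above 0.092 m), for 0.1 s.
2. the clean canister is pushed home in the port (horizontal distance between filter_center and port below 0.005 m and z of filter_center in the frame of port below 0.028 m and angle between filter_center's own z axis and vertical below 0.08 rad), for 0.1 s.
3. it is twisted clockwise to the stop (all of step 2 and angle between the x axis of filter_center and the x axis of port, either way round below 0.14 rad), for 0.2 s.
4. the switch lever is pushed over to on (value of joint switch above 0.8 rad), for 0.1 s.
At the end, for the whole second after the job is handed in: The shutter is open (at least 92 of 105 mm); the clean canister is home in the port (axis within 5 mm, upright within 0.08 rad, flange within 3 mm of the collar) and twisted to within 0.14 rad of the stop; the lever is on (at least 0.8 of 1.0 rad) (all of step 3 and value of joint shutter above 0.092 m and value of joint switch above 0.8 rad); the robot touches nothing.
It fails at once if the spent canister, the pot or the jar is moved more than 30 mm (distance of any of spent, pot, jar from where it was at the start of the episode above 0.03 m).
It also fails if it takes over 69 s, if anything falls off the work surface, if the arm or the gripper's body presses on something with over 40 N, if the wrist force passes 120 N, or if a joint passes its speed limit or range.

## Working session

There is one attempt and no reset: what is moved stays moved. The work goes in short steps, Python scripts to look and compute and a tool call to move; the robot and the scene stay as the last step left them, time stands still between calls to the robot, and variables do not carry over. Pictures are saved under pics/ and viewed, at most 10 in all, crops included, and the job is handed in when it is done.

Besides the shell and the picture viewer there is one more tool, called after "Emit:" by a JSON object that holds its "method" and its "body". jog_arm: Moves the arm, as the interface text tells. Its arguments: {"type":"object","properties":{"rows":{"type":"string"},"squeeze":{"type":"number"}},"required":["rows"]}

```bash
mkdir -p pics
cat > h.py <<'E'
import numpy as np, cv2
from bench import ctrl
def f(p): return p["color"].shape[0]/2/np.tan(np.radians(p["fov_y"])/2)
def world(p,r,c,z=None):
    k=f(p); d=np.array([(c-p["cx"])/k,(r-p["cy"])/k,1.])
    T=np.array(p["world_from_camera"]); R=T[:3,:3]@d
    if z is None:
        ri,ci=int(round(r)),int(round(c)); w=p["z_map"][max(ri-1,0):ri+2,max(ci-1,0):ci+2]; w=w[w>0]
        s=np.median(w) if w.size else np.nan
    else: s=(z-T[2,3])/R[2]
    return T[:3,3]+s*R
def cloud(p):
    k=f(p); h,w=p["z_map"].shape; r,c=np.mgrid[:h,:w]; Z=p["z_map"]
    P=np.stack([(c-p["cx"])/k*Z,(r-p["cy"])/k*Z,Z],-1); T=np.array(p["world_from_camera"])
    P=P@T[:3,:3].T+T[:3,3]; P[Z<=0]=np.nan; return P
def save(p,n,s=1): cv2.imwrite("pics/"+n,cv2.resize(p["color"][...,::-1],None,fx=s,fy=s))
E
python3 - <<'E'
from h import *
np.set_printoptions(precision=4,suppress=True)
ims=[]
for n in ["top","side"]:
    p=ctrl.read_camera(n); save(p,n+"0.png",1.5); print(n,p["world_from_camera"][:3],p["fov_y"])
    for q in ["extractor","port","shutter_grip","filter_center","filter_bar","filter_pins","switch_tip","switch_axle","spent","pot","jar"]:
        for d in ctrl.tip_of(q,p)[:4]:
            r,c=d["location"]; print(q,round(d["score"],2),np.round(d["location"]),world(p,r,c))
print(ctrl.get_state())
E
```

```text
top [[-0.0154 -0.9942  0.1061  0.3229]
 [-0.9999  0.0158  0.003   0.0028]
 [-0.0047 -0.1061 -0.9943  1.2942]] 50.766657537835016
extractor 0.68 [183. 202.] [0.498  0.1672 0.1129]
shutter_grip 0.68 [181. 220.] [0.4992 0.1084 0.1423]
filter_center 0.94 [268. 360.] [ 0.2451 -0.288   0.1166]
filter_center 0.75 [194. 321.] [ 0.4611 -0.1825  0.1164]
filter_center 0.72 [236. 323.] [ 0.3376 -0.1848  0.119 ]
filter_center 0.19 [149. 318.] [ 0.596  -0.1776  0.1172]
filter_bar 0.86 [269. 362.] [ 0.243  -0.292   0.1198]
filter_bar 0.79 [193. 325.] [ 0.4639 -0.1936  0.1211]
filter_bar 0.64 [234. 323.] [ 0.3422 -0.1857  0.1214]
filter_pins 0.97 [236. 320.] [ 0.3381 -0.1755  0.1175]
filter_pins 0.94 [195. 322.] [ 0.4579 -0.1865  0.1182]
filter_pins 0.73 [263. 354.] [ 0.2567 -0.2795  0.0854]
switch_tip 0.62 [177. 136.] [0.5015 0.3274 0.22  ]
switch_axle 0.71 [170. 148.] [0.5346 0.3159 0.1459]
spent 0.62 [149. 316.] [ 0.6031 -0.1776  0.0856]
pot 0.78 [153. 359.] [ 0.583  -0.3045  0.1009]
jar 0.76 [202. 369.] [ 0.4375 -0.3258  0.1032]
jar 0.67 [194. 321.] [ 0.4602 -0.1846  0.1163]
side [[-0.9823 -0.13
[... 913 characters left out ...]
6 [166. 206.] [ 0.6142 -0.1534  0.0491]
pot 0.98 [140. 222.] [ 0.6002 -0.3028  0.036 ]
jar 0.8 [145. 270.] [ 0.4372 -0.319   0.0209]
jar 0.51 [220. 216.] [0.5051 0.1282 0.1458]
{'time': 1.2, 'joint_pos': array([ 1.1602,  0.3829,  0.0439,  1.5979, -0.0179,  1.1612, -0.0499]), 'qvel': array([ 0.0014,  0.0005,  0.0031, -0.0007,  0.0004,  0.0013, -0.0002]), 'effort': array([ -0.0004, -43.3453,   1.0235, -24.9921,   0.0107,   0.0019,
         0.    ]), 'position': array([ 0.2   , -0.6185,  0.2313]), 'eef_rot': array([3.1416, 0.    , 0.3128]), 'wrist_force': array([0.5233, 0.0529, 0.1525]), 'wrist_torque': array([-0.0107,  0.049 , -0.0065]), 'grip_force': 0.0, 'gripper_width': 0.08563043987798466}
```

View pics/top0.png

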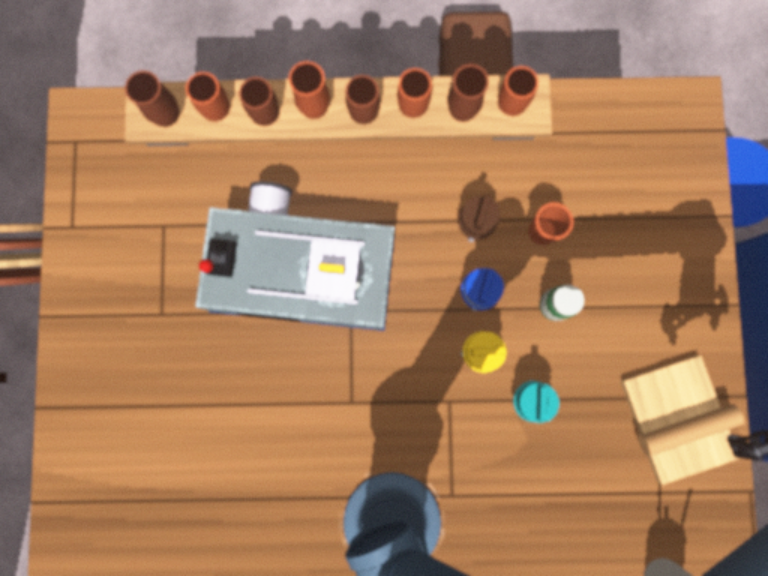

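View pics/side0.png

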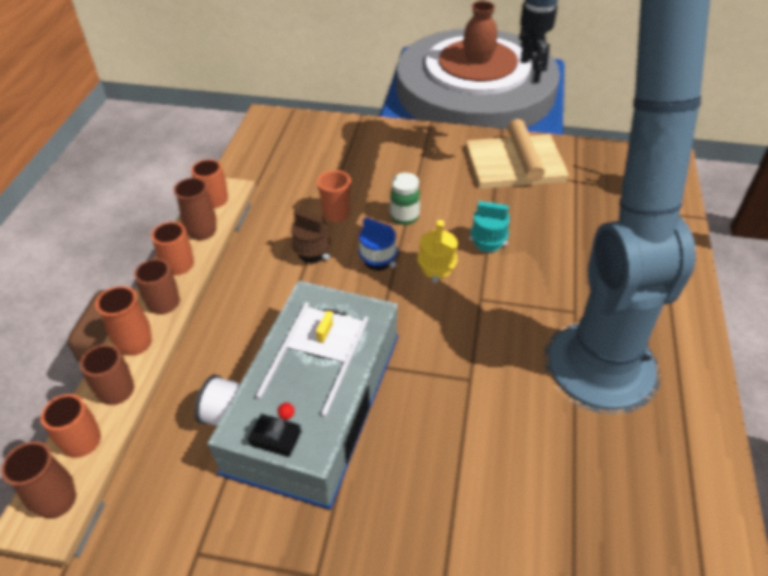

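The top view (1.5x) shows three canister candidates: blue at (482,289), yellow at (485,352) and turquoise at (537,402). Brown (480,215) is the spent one. Blue fits, since it has a blue cap and shows white pleats in the side view at (378,245). I'll confirm that in a crop and measure the poses.

Run:
```python
from h import *
np.set_printoptions(precision=4,suppress=True)
for n in ["top","side"]:
    p=ctrl.read_camera(n); P=cloud(p); C=p["color"].astype(int); hsv=cv2.cvtColor(p["color"],cv2.COLOR_RGB2HSV)
    x,y,z=P[...,0],P[...,1],P[...,2]
    def rect(m,name):
        q=P[m]; print(n,name,len(q),"med",np.median(q,0),cv2.minAreaRect((q[:,:2]*1000).astype(np.float32)))
    near=(abs(x-.5)<.2)&(y>-.05)&(y<.45)
    rect(near&(z>.104)&(z<.117),"deck")
    rect(near&(z>.13)&(hsv[...,0]>20)&(hsv[...,0]<35)&(hsv[...,1]>120),"grip")
    rect(near&(z>.13)&((hsv[...,0]<8)|(hsv[...,0]>172))&(hsv[...,1]>150),"knob")
    can=(np.hypot(x-.461,y+.183)<.06)
    rect(can&(z>.106),"bar"); rect(can&(z>.05)&(z<.095),"body"); rect(can&(z>.075),"cap")
    r,c=(193,321) if n=="top" else (162,252)
    if n=="top": A=p["color"][r-45:r+45,c-60:c+60]
    else: A=np.hstack([A,p["color"][r-45:r+45,c-60:c+60]])
cv2.imwrite("pics/crop.png",cv2.resize(A[...,::-1],None,fx=3.3,fy=3.3))
```

```text
top deck 6674 med [0.5101 0.1921 0.1117] ((545.6625366210938, 178.12213134765625), (370.7754211425781, 261.59893798828125), 82.94477081298828)
top grip 73 med [0.5065 0.1063 0.1523] ((506.57879638671875, 107.30172729492188), (44.91349411010742, 13.336593627929688), 81.14379119873047)
top knob 62 med [0.5023 0.3259 0.2175] ((502.1732482910156, 328.25042724609375), (21.606067657470703, 22.8802490234375), 21.921852111816406)
top bar 116 med [ 0.4717 -0.193   0.1192] ((471.5957336425781, -193.4835968017578), (14.328023910522461, 66.2271957397461), 72.54839324951172)
top body 410 med [ 0.47   -0.1866  0.0854] ((472.0018615722656, -193.28721618652344), (75.64523315429688, 76.766357421875), 87.52081298828125)
top cap 527 med [ 0.4707 -0.1901  0.0866] ((472.0200500488281, -193.2957000732422), (75.69446563720703, 76.67489624023438), 87.8595199584961)
side deck 7941 med [0.5083 0.2046 0.1088] ((517.118408203125, 183.41098022460938), (374.2660827636719, 201.64454650878906), 82.9654312133789)
side grip 113 med [0.5064 0.1175 0.1472] ((506.811767578125, 111.40762329101562), (48.92515563964844, 13.057926177978516), 81.18775177001953)
side knob 82 med [0.5038 0.3363 0.2135] ((503.9075622558594, 334.8289489746094), (19.96721076965332, 18.07405662536621), 8.79909610748291)
side bar 101 med [ 0.4719 -0.1881  0.1141] ((473.965576171875, -191.0758056640625), (18.19961166381836, 66.94479370117188), 70.52476501464844)
side body 375 med [ 0.4714 -0.1707  0.0802] ((470.58831787109375, -179.4723358154297), (77.18246459960938, 59.49248504638672), 12.37057876586914)
side cap 400 med [ 0.4738 -0.1813  0.0866] ((471.27593994140625, -180.65345764160156), (76.50811004638672, 61.08575439453125), 8.640262603759766)
```

View pics/crop.png

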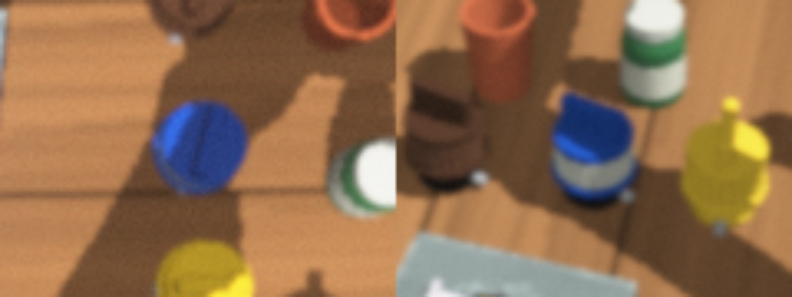

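The crop confirms it: the blue cap with white pleats at (595,150) is the clean canister, at world (0.4725,-0.1925) with its bar at about -18°. The extractor's yaw is about -7° and the port is near (0.507,0.104). I'll move to the shutter handle first.

Emit:
{"method": "jog_arm", "body": {"rows": "0 0.86 -0.99 -0.1 0;0 0.86 -0.99 -0.1 0;0 0.86 -0.99 -0.1 0;0 0.86 -0.99 -0.1 0;0 0.86 -0.99 -0.1 0;0 0.86 -0.99 -0.1 0;0 0.86 -0.99 -0.1 0;0 0.86 -0.99 -0.1 0;0 0.86 -0.99 -0.1 0;0 0.86 -0.99 -0.1 0;0 0.86 -0.99 0 0;0 0.86 -0.99 0 0;0 0.86 -0.99 0 0;0 0.86 -0.99 0 0;0 0.86 -0.99 0 0;120 0.86 -0.99 0 0;120 0.86 -0.99 0 0;120 0.86 -0.99 0 0;120 0.86 -0.99 0 0;120 0.86 -0.99 0 0", "squeeze": 40}}

```text
time: 3.3
position: [0.4058, -0.1348, 0.2516]
eef_rot: [3.141, -0.0, 0.313]
wrist_force: [-0.0, -0.8, -0.2]
gripper_width: 0.0451
grip_force: 0.0
```

Emit:
{"method": "jog_arm", "body": {"rows": "120 0.86 -0.99 0 0;120 0.86 -0.99 0 0;120 0.86 -0.99 0 0;120 0.86 -0.99 0 0;120 0.86 -0.99 0 0;120 0.86 -0.99 0 0;120 0.86 -0.99 0 0;120 0.86 -0.99 0 0;120 0.86 -0.99 0 0;120 0 0 0 -1;120 0 0 0 -1;120 0 0 0 -1;120 0 0 0 -1;120 0 0 0 -1;120 0 0 0 -1;120 0 0 0 -1;120 0 0 0 -1;120 0 0 0 -1;120 0 0 0 -1;120 0 0 0 -0.85"}}

```text
time: 5.3
position: [0.498, 0.0812, 0.2515]
eef_rot: [3.141, 0.0, 1.453]
wrist_force: [0.3, 0.8, 0.4]
gripper_width: 0.0452
grip_force: 0.0
```

Run:
```python
from h import *
s=ctrl.get_state();print(s["time"],s["position"],np.degrees(s["eef_rot"]),s["gripper_width"],s["joint_pos"],s["wrist_force"])
```

```text
5.3 [0.49796761 0.0812299  0.2514526 ] [1.79978541e+02 6.93641454e-03 8.32331423e+01] 0.045200082691477045 [ 0.45661849  0.14991859 -0.7510153   1.88913168  0.11245296  1.14458062
 -0.45350021] [0.29073096 0.84261384 0.40815501]
```

Emit:
{"method": "jog_arm", "body": {"rows": "120 0.72 0.13 0 0;120 0.72 0.13 0.5 0;120 0 0 1 0;120 0 0 1 0;120 0 0 1 0;120 0 0 1 0;120 0 0 0.9 0;120 0 0 0.5 0;120 0 0 0.3 0;255 0 0 0 0;255 0 0 0 0;255 0 0 0 0;255 0 0 0 0;255 0 0 0 0", "squeeze": 40}}

```text
time: 6.7
position: [0.5084, 0.1094, 0.1283]
eef_rot: [3.138, -0.001, 1.449]
wrist_force: [4.4, 0.8, -0.7]
gripper_width: 0.0131
grip_force: 44.4
```

Emit:
{"method": "jog_arm", "body": {"rows": "255 0.3 0.03 0 0;255 0.5 0.03 0 0;255 0.5 0.03 0 0;255 0.5 0 0 0;255 0.5 0 0 0;255 0.5 0 0 0;255 0.5 0 0 0;255 0.5 0 0 0;255 0.5 0 0 0;255 0.5 0 0 0;255 0.2 0 0 0;255 0 0 0 0"}}

```text
time: 7.9
position: [0.5207, 0.2081, 0.1283]
eef_rot: [3.141, 0.002, 1.449]
wrist_force: [0.5, -3.1, 7.0]
gripper_width: 0.0133
grip_force: 45.5
```

Emit:
{"method": "jog_arm", "body": {"rows": "255 0.15 0 0 0;255 0.1 0 0 0;255 0 0 0 0"}}

```text
time: 8.2
position: [0.5207, 0.2081, 0.1282]
eef_rot: [-3.139, 0.011, 1.446]
wrist_force: [-4.0, -10.8, 13.9]
gripper_width: 0.0134
grip_force: 46.4
```

Emit:
{"method": "jog_arm", "body": {"rows": "120 -0.1 0 0 0;120 0 0 0 0;120 0 0 -0.5 0;120 0 0 -1 0;120 0 0 -1 0;120 -0.5 0 -1 0;120 -1 0 -1 0;120 -1 0 -1 0;0 -1 0 -1 0;0 -1 0 0 0;0 -1 0 0 0;0 0 0 0 0"}}

```text
time: 9.4
position: [0.5073, 0.0995, 0.2574]
eef_rot: [-3.141, 0.002, 1.445]
wrist_force: [-0.9, -0.2, -0.7]
gripper_width: 0.0852
grip_force: 0.0
```

Run:
```python
from h import *
np.set_printoptions(precision=4,suppress=True)
s=ctrl.get_state();print(s["time"],s["position"],np.degrees(s["eef_rot"]))
p=ctrl.read_camera("wrist"); np.savez("w1.npz",**{k:v for k,v in p.items()})
print(p["world_from_camera"],p["fov_y"]); save(p,"w1.png",1.5)
for q in ["port","shutter_grip"]:
    for d in ctrl.tip_of(q,p)[:3]: r,c=d["location"]; print(q,d["score"],d["location"],world(p,r,c,.112))
```

```text
9.4 [0.5073 0.0995 0.2574] [-179.9935    0.1044   82.784 ]
[[ 0.9921 -0.1183 -0.042   0.5173]
 [-0.1255 -0.9374 -0.325   0.1825]
 [-0.0009  0.3277 -0.9448  0.3997]
 [ 0.      0.      0.      1.    ]] 58.397646823871135
shutter_grip 0.85 [38.9, 258.9] [0.5197 0.2085 0.112 ]
```

View pics/w1.png

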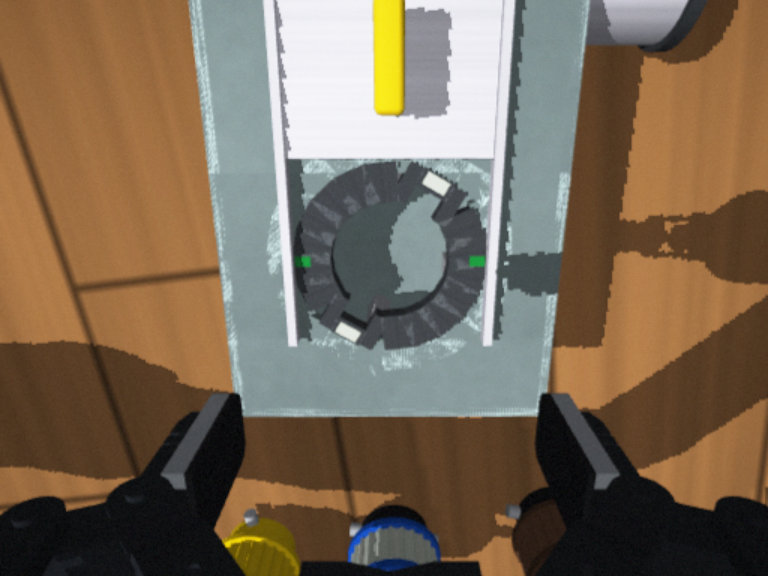

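The shutter is clear of the port. White notch marks are at (436,184) and (348,332), green stop marks at (305,262) and (477,261). I'll convert these to world positions.

Run:
```python
from h import *
np.set_printoptions(precision=4,suppress=True)
p=dict(np.load("w1.npz")); C=p["color"]; hsv=cv2.cvtColor(C,cv2.COLOR_RGB2HSV).astype(int)
def cen(x,y,m):
    x/=1.5;y/=1.5; r,c=np.mgrid[:384,:512]; m=m&(abs(r-y)<10)&(abs(c-x)<12); return r[m].mean(),c[m].mean(),m.sum()
W=(hsv[...,2]>170)&(hsv[...,1]<60); G=(hsv[...,0]>45)&(hsv[...,0]<75)&(hsv[...,1]>130)
for nm,a,b,M in [("white",(436,184),(348,332),W),("green",(477,261),(305,262),G)]:
    A,B=cen(*a,M),cen(*b,M); a,b=world(p,*A[:2],.1125),world(p,*B[:2],.1125)
    print(nm,A[2],B[2],a,b,"mid",(a+b)/2,"dist",np.linalg.norm(a-b),"ang",np.degrees(np.arctan2(*(a-b)[1::-1])), world(p,*A[:2])[2])
```

```text
white 183 162 [0.5383 0.1439 0.1125] [0.4746 0.0595 0.1125] mid [0.5064 0.1017 0.1125] dist 0.10580025518491502 ang 52.94388213254242 0.11185861941057079
green 70 70 [0.5565 0.0957 0.1125] [0.4567 0.1083 0.1125] mid [0.5066 0.102  0.1125] dist 0.10058388523319356 ang -7.1949912346190095 0.112666223017022
```

Emit:
{"method": "jog_arm", "body": {"rows": "110 -0.98 0 0 0;110 -0.98 0 0 0;110 -0.98 0 0 0;110 -0.98 0 0 0;110 -0.98 0 0 0;110 -0.98 0 0 0;110 -0.98 0 0 0;110 -0.98 0 0 0;110 -0.98 0 0 0;110 -0.98 0 0 0;110 -0.98 0 0 0;110 -0.98 0 0 0;110 -0.98 0 0 0;110 -0.98 0 0 0;110 -0.98 0 0 0;110 0 0 0 1;110 0 0 0 1;110 0 0 0 1;110 0 0 0 1;110 0 0 0 1"}}

```text
time: 11.55
position: [0.4729, -0.1873, 0.2571]
eef_rot: [-3.141, -0.001, 0.925]
wrist_force: [-0.1, 0.4, -0.2]
gripper_width: 0.0487
grip_force: 0.0
```

Emit:
{"method": "jog_arm", "body": {"rows": "110 0 0 0 1;110 0 0 0 1;110 0 0 0 1;110 0 0 0 1;110 0 0 0 1;110 0 0 0 1;110 0 0 0 1;110 0 0 0 1;110 0 0 0 1;110 0 0 0 1;110 0 0 0 1;110 0 0 0 0.8;110 0 0 0 0"}}

```text
time: 12.85
position: [0.4728, -0.1875, 0.257]
eef_rot: [-3.141, 0.0, -0.307]
wrist_force: [0.2, 0.4, -0.0]
gripper_width: 0.0484
grip_force: 0.0
```

Run:
```python
from h import *
np.set_printoptions(precision=4,suppress=True)
s=ctrl.get_state();print(s["time"],s["position"],np.degrees(s["eef_rot"]),s["joint_pos"])
p=ctrl.read_camera("wrist"); save(p,"w2.png",1.5); P=cloud(p)
x,y,z=P[...,0],P[...,1],P[...,2]; can=np.hypot(x-.4725,y+.1925)<.06
for nm,m in [("bar",can&(z>.106)&(z<.13)),("top",can&(z>.115)&(z<.123)),("cap",can&(z>.08)&(z<.088))]:
    q=P[m]; print(nm,len(q),np.median(q,0),cv2.minAreaRect((q[:,:2]*1000).astype(np.float32)))
for d in ctrl.tip_of("filter_bar",p)[:3]: print(d["score"],world(p,*d["location"],.101))
```

```text
12.85 [ 0.4728 -0.1875  0.257 ] [-179.939     0.0212  -17.5678] [ 0.6757  0.1154 -0.4027  1.8861  0.0483  1.15   -1.6217]
bar 1236 [ 0.4759 -0.1947  0.1176] ((473.2140808105469, -194.23037719726562), (13.92100715637207, 64.98297882080078), 72.38297271728516)
top 1172 [ 0.4751 -0.1945  0.1177] ((473.14508056640625, -194.1665496826172), (13.798232078552246, 64.81819152832031), 72.35247802734375)
cap 3928 [ 0.4752 -0.196   0.0839] ((473.39569091796875, -194.20486450195312), (77.00576782226562, 76.32508087158203), 74.00442504882812)
0.7 [ 0.3457 -0.1933  0.101 ]
```

View pics/w2.png

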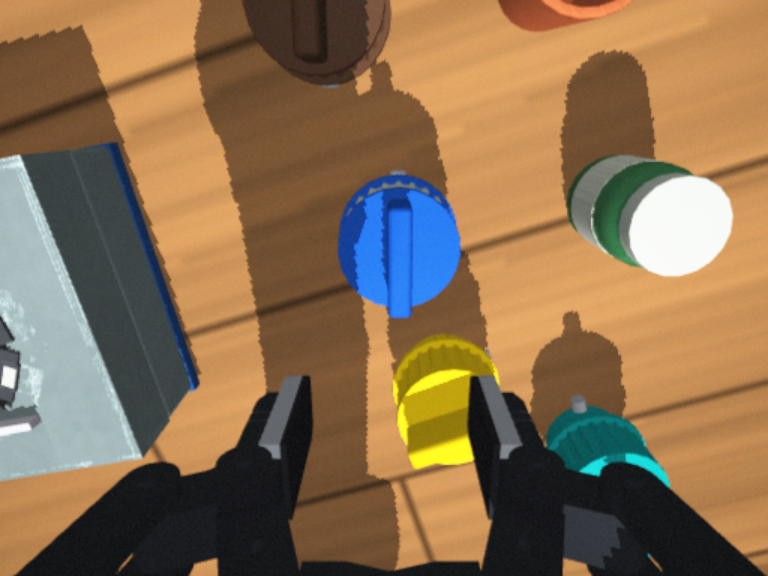

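The blue canister is centred at (399,245) with its bar in line with the tool, so I'll grasp it.

Emit:
{"method": "jog_arm", "body": {"rows": "110 0.11 0.31 0.6 0;110 0 0 1 0;110 0 0 1 0;110 0 0 1 0;110 0 0 1 0;110 0 0 1 0;110 0 0 1 0;110 0 0 0.8 0;110 0 0 0.6 0;110 0 0 0.4 0;255 0 0 0 0;255 0 0 0 0;255 0 0 0 0;255 0 0 0 0;255 0 0 0 0", "squeeze": 80}}

```text
time: 14.45
position: [0.4723, -0.1964, 0.0898]
eef_rot: [3.141, -0.001, -0.31]
wrist_force: [-0.8, 0.8, -1.3]
gripper_width: 0.0125
grip_force: 79.5
```

Run:
```python
from h import *
np.set_printoptions(precision=4,suppress=True)
s=ctrl.get_state();print(s["time"],s["position"],np.degrees(s["eef_rot"]),s["gripper_width"],s["grip_force"],s["wrist_force"])
```

```text
14.45 [ 0.4723 -0.1964  0.0898] [179.9884  -0.0539 -17.7727] 0.012507098833615398 79.48106288909912 [-0.8399  0.815  -1.3445]
```

Emit:
{"method": "jog_arm", "body": {"rows": "255 0 0 -0.4 0;255 0 0 -1 0;255 0 0 -1 0;255 0 0 -1 0;255 0 0 -1 0;255 0 0 -1 0;255 0 0 -1 0;255 0 0 -1 0;255 0 0 -1 0;255 -0.19 -0.98 0 0;255 -0.19 -0.98 0 0;255 -0.19 -0.98 0 0;255 -0.19 -0.98 0 0;255 -0.19 -0.98 0 0;255 -0.19 -0.98 0 0;255 -0.19 -0.98 0 0;255 -0.19 -0.98 0 0;255 -0.19 -0.98 0 0;255 -0.19 -0.98 0 0"}}

```text
time: 16.35
position: [0.4952, 0.0029, 0.2576]
eef_rot: [3.141, -0.0, -0.31]
wrist_force: [0.0, 0.2, -2.5]
gripper_width: 0.0125
grip_force: 79.2
```

Emit:
{"method": "jog_arm", "body": {"rows": "255 -0.19 -0.98 0 0;255 -0.19 -0.98 0 0;255 -0.19 -0.98 0 0;255 -0.19 -0.98 0 0;255 -0.19 -0.98 0 0;255 0 0 0 -0.98;255 0 0 0 -0.98;255 0 0 0 -0.98;255 0 0 0 -0.98;255 0 0 0 -0.98;255 0 0 0 -0.98;255 0 0 0 -0.98;255 0 0 0 -0.98;255 0 0 0 -0.98;255 0 0 0 -0.98;255 0 0 0 -0.98;255 0 0 0 -0.98;255 0 0 0 0;255 0 0 0 0"}}

```text
time: 18.25
position: [0.5072, 0.101, 0.2574]
eef_rot: [3.141, 0.0, 0.919]
wrist_force: [0.2, -0.3, -2.5]
gripper_width: 0.0126
grip_force: 79.3
```

Run:
```python
from h import *
np.set_printoptions(precision=4,suppress=True)
s=ctrl.get_state();print(s["time"],s["position"],np.degrees(s["eef_rot"]),s["gripper_width"],s["wrist_force"],s["joint_pos"])
a=s["eef_rot"][2]
p=ctrl.read_camera("wrist"); P=cloud(p); x,y,z=P[...,0],P[...,1],P[...,2]
hsv=cv2.cvtColor(p["color"],cv2.COLOR_RGB2HSV)
m=(hsv[...,0]>100)&(hsv[...,0]<130)&(hsv[...,1]>120)&(np.hypot(x-s["position"][0],y-s["position"][1])<.06)
zz=z[m]; print(m.sum(),np.percentile(zz,[2,50,98]))
c=m&(z>s["position"][2]-.012)&(z<s["position"][2])
pts=(P[c][:,:2]-s["position"][:2]); t=pts@np.array([[np.cos(a),np.sin(a)],[np.sin(a),-np.cos(a)]]).T
# circle fit on the cap's outline (convex hull, tool axes, mm)
h=cv2.convexHull((t*1000).astype(np.float32))[:,0]; print("cap extents",t.min(0),t.max(0),cv2.minEnclosingCircle(h))
save(p,"w3.png",1.5)
```

```text
18.25 [0.5072 0.101  0.2574] [179.9862   0.0191  52.6588] 0.012578654027835035 [ 0.2224 -0.307  -2.4994] [ 0.4334  0.1779 -0.7748  1.8536  0.1356  1.1637 -1.0391]
17190 [0.2077 0.252  0.2915]
cap extents [-0.0243 -0.0392] [0.0385 0.0379] ((-0.41404858231544495, -0.4725250005722046), 39.107120513916016)
```

View pics/w3.png

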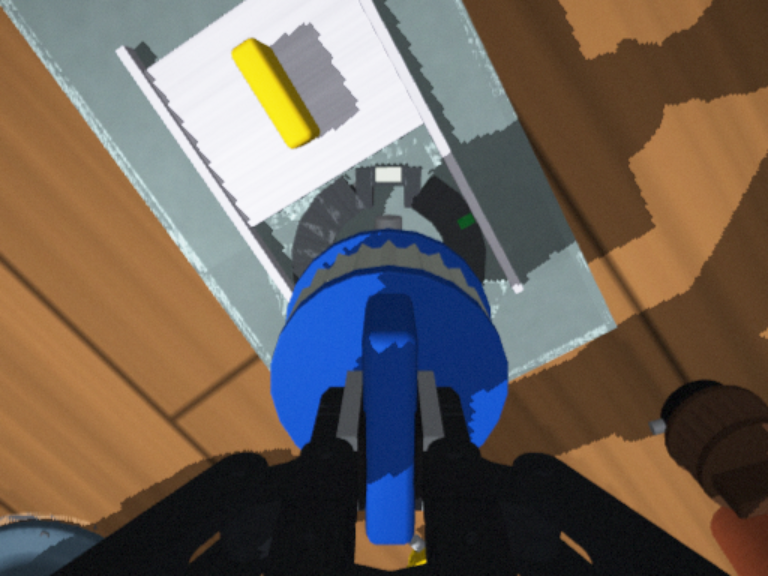

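The canister hangs centred in the hand. Its pin (388,222) lines up with the white notch mark (388,175). I'll lower it with a small correction.

Emit:
{"method": "jog_arm", "body": {"rows": "255 0.05 -0.05 0.5 -0.05;255 0 0 1 0;255 0 0 0.9 0;255 0 0 0.5 0;255 0 0 0.5 0;255 0 0 0.2 0;255 0 0 0.2 0;255 0 0 0 0"}}

```text
time: 19.1
position: [0.5073, 0.1026, 0.1812]
eef_rot: [-3.141, -0.0, 0.926]
wrist_force: [-0.7, 0.8, -2.4]
gripper_width: 0.0126
grip_force: 79.4
```

Emit:
{"method": "jog_arm", "body": {"rows": "255 0 0 0.2 0;255 0 0 0.2 0;255 0 0 0.15 0;255 0 0 0.1 0;255 0 0 0.05 0;255 0 0 0 0;255 0 0 0 0"}}

```text
time: 19.8
position: [0.5074, 0.1026, 0.1678]
eef_rot: [3.141, 0.0, 0.926]
wrist_force: [-2.9, -0.5, 3.4]
gripper_width: 0.0128
grip_force: 79.9
```

Emit:
{"method": "jog_arm", "body": {"rows": "255 0 0 0.03 0.4;255 0 0 0 0.8;255 0 0 0 0.8;255 0 0 0 0.8;255 0 0 0 0.8;255 0 0 0 0.8;255 0 0 0 0.8;255 0 0 0 0.8;255 0 0 0 0.8;255 0 0 0 0.8;255 0 0 0 0.8;255 0 0 0 0.8;255 0 0 0 0.8;255 0 0 0 0"}}

```text
time: 21.2
position: [0.5086, 0.1024, 0.1677]
eef_rot: [3.141, -0.003, -0.121]
wrist_force: [-0.4, -1.2, 4.7]
gripper_width: 0.0127
grip_force: 80.2
```

Run:
```python
from h import *
np.set_printoptions(precision=4,suppress=True)
s=ctrl.get_state();print(s["time"],s["position"],np.degrees(s["eef_rot"]),s["gripper_width"],s["wrist_force"],s["wrist_torque"])
```

```text
21.2 [0.5086 0.1024 0.1677] [179.9884  -0.1648  -6.9042] 0.012673044186634194 [-0.4074 -1.1576  4.664 ] [-0.4927  0.1006 -0.0961]
```

Emit:
{"method": "jog_arm", "body": {"rows": "255 0 0 0 0.15;255 0 0 0 0.15;255 0 0 0 0;120 0 0 -0.02 0;120 0 0 0 0;120 0 0 0 0;120 0 0 -0.3 0;120 0 0 -0.7 0;120 0 0 -1 0;120 0 0 -1 0;120 0 0 -1 0;120 0 0 -1 0;120 -0.5 0 0 0;120 -1 0 0 0;120 -1 0 0 0;120 0 0 0 0"}}

```text
time: 22.8
position: [0.4548, 0.1109, 0.2667]
eef_rot: [3.14, 0.002, -0.15]
wrist_force: [1.1, 0.1, -0.2]
gripper_width: 0.0454
grip_force: 0.0
```

Run:
```python
from h import *
np.set_printoptions(precision=4,suppress=True)
s=ctrl.get_state();print(s["time"],s["position"],np.degrees(s["eef_rot"]),s["gripper_width"],s["wrist_force"])
for n in ["wrist","top"]:
    p=ctrl.read_camera(n); P=cloud(p); x,y,z=P[...,0],P[...,1],P[...,2]
    can=np.hypot(x-.507,y-.103)<.05
    hsv=cv2.cvtColor(p["color"],cv2.COLOR_RGB2HSV); blue=(hsv[...,0]>100)&(hsv[...,0]<130)&(hsv[...,1]>120)
    for nm,m in [("bar",can&blue&(z>.185)&(z<.205)),("cap",can&blue&(z>.155)&(z<.168))]:
        q=P[m]
        if len(q)>10: print(n,nm,len(q),np.median(q,0),cv2.minAreaRect((q[:,:2]*1000).astype(np.float32)))
    red=((hsv[...,0]<8)|(hsv[...,0]>172))&(hsv[...,1]>150)&(z>.15)&(x>.35)&(x<.65)&(y>.2)
    if red.sum()>10: q=P[red]; print(n,"knob",np.median(q,0),q.min(0),q.max(0))
    save(p,"l_"+n+".png",1.5)
```

```text
22.8 [0.4548 0.1109 0.2667] [179.9011   0.0915  -8.5871] 0.045380103768691 [ 1.0987  0.1079 -0.2496]
wrist bar 2396 [0.5106 0.1018 0.1956] ((508.2624816894531, 102.00836944580078), (14.010777473449707, 65.32647705078125), 82.84378051757812)
wrist cap 7203 [0.5105 0.0975 0.1619] ((508.673095703125, 101.82762145996094), (77.26781463623047, 75.70281982421875), 82.06282043457031)
top cap 162 [0.5111 0.0796 0.1633] ((513.17529296875, 79.58411407470703), (58.15657424926758, 28.584396362304688), 1.1039377450942993)
top knob [0.5026 0.3253 0.2181] [0.4922 0.3159 0.2077] [0.5142 0.338  0.2235]
```

View pics/l_wrist.png

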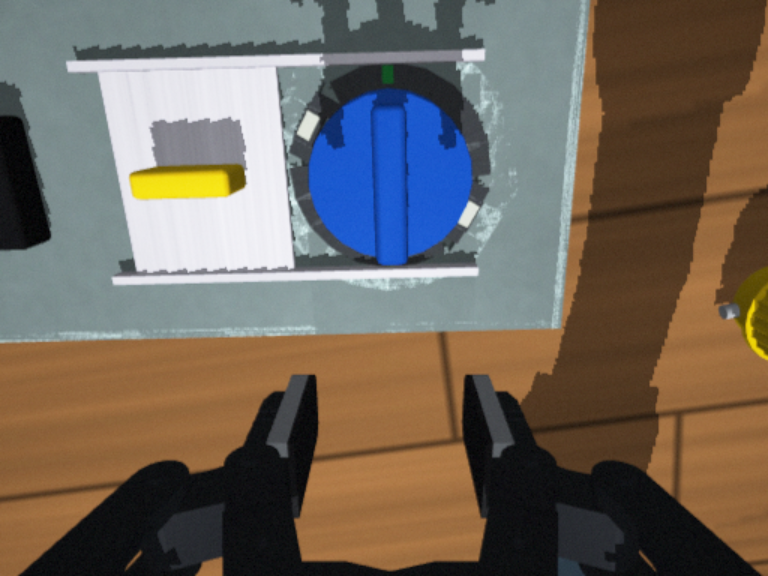

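The bar is at -7.2° and lines up with the green mark. Its top is at 0.196, as expected, so the canister is home and locked. Next is the lever.

Emit:
{"method": "jog_arm", "body": {"rows": "255 -0.11 -0.93 0 0;255 -0.11 -0.93 0 0;255 -0.11 -0.93 0 0;255 -0.11 -0.93 0 0;255 -0.11 -0.93 0 0;255 -0.11 -0.93 0 0;255 -0.11 -0.93 0 0;255 -0.11 -0.93 0 0;255 -0.11 -0.93 0 0;255 -0.11 -0.93 0 0;255 -0.11 -0.93 0 0;255 -0.11 -0.93 0 -0.2;255 -0.3 0 0.7 0;255 0 0 1 0;255 0 0 1 0;255 0 0 1 0;255 0 0 0 0"}}

```text
time: 24.6
position: [0.4576, 0.332, 0.1886]
eef_rot: [3.135, 0.006, -0.133]
wrist_force: [-0.3, -0.5, 0.9]
gripper_width: 0.0003
grip_force: 0.0
```

Emit:
{"method": "jog_arm", "body": {"rows": "255 0 -0.2 0 0;255 0.4 0 0 0;255 0.4 0 0 0;255 0.4 0 0 0;255 0.4 0 0 0;255 0.4 0 0 0;255 0.4 0 0 0;255 0.4 0 0 0;255 0.4 0 0 0;255 0.4 0 0 0;255 0.4 0 0 0;255 0.3 0 0 0;255 0 0 0 0"}}

```text
time: 25.9
position: [0.5468, 0.3275, 0.1928]
eef_rot: [3.142, -0.001, -0.133]
wrist_force: [0.3, -0.4, 0.1]
gripper_width: -0.0004
grip_force: 0.0
```

Run:
```python
from h import *
np.set_printoptions(precision=4,suppress=True)
s=ctrl.get_state();print(s["time"],s["position"],np.degrees(s["eef_rot"]),s["wrist_force"])
for n in ["side","top","wrist"]:
    p=ctrl.read_camera(n); P=cloud(p); x,y,z=P[...,0],P[...,1],P[...,2]
    hsv=cv2.cvtColor(p["color"],cv2.COLOR_RGB2HSV)
    red=((hsv[...,0]<8)|(hsv[...,0]>172))&(hsv[...,1]>150)&(z>.15)&(x>.4)&(x<.68)&(y>.2)&(y<.42)
    if red.sum()>10: q=P[red]; print(n,"knob",red.sum(),np.median(q,0),q.min(0),q.max(0))
```

```text
25.9 [0.5468 0.3275 0.1928] [179.9948  -0.0308  -7.6041] [ 0.2531 -0.4205  0.0977]
wrist knob 2980 [0.5738 0.3207 0.2128] [0.5583 0.3083 0.1978] [0.5828 0.3337 0.2181]
```

Emit:
{"method": "jog_arm", "body": {"rows": "255 0.15 0 0 0;255 0.1 0 0 0;255 0.1 0 0 0;255 0 0 0 0"}}

```text
time: 26.45
position: [0.5505, 0.3278, 0.1929]
eef_rot: [3.141, 0.003, -0.13]
wrist_force: [-5.3, -0.1, 1.7]
gripper_width: 0.0002
grip_force: 2.5
```

Force has built up against the end stop, so the lever is fully over. I'll back off clear and verify.

Emit:
{"method": "jog_arm", "body": {"rows": "255 -0.5 0 0 0;255 -1 0 0 0;255 -1 0 -0.5 0;255 -1 0 -1 0;255 -1 0 -1 0;255 -1 0 -1 0;255 -1 0 0 0;255 0 0 0 0;255 0 0 0 0"}}

```text
time: 27.35
position: [0.4243, 0.3439, 0.2632]
eef_rot: [3.141, -0.003, -0.131]
wrist_force: [0.2, 0.1, -0.2]
gripper_width: 0.0003
grip_force: 0.0
```

Run:
```python
from h import *
np.set_printoptions(precision=4,suppress=True)
s=ctrl.get_state();print(s["time"],s["position"],s["wrist_force"])
for n in ["side","top"]:
    p=ctrl.read_camera(n); P=cloud(p); x,y,z=P[...,0],P[...,1],P[...,2]
    hsv=cv2.cvtColor(p["color"],cv2.COLOR_RGB2HSV); near=(x>.4)&(x<.68)&(y>.0)&(y<.42)
    for nm,m in [("knob",((hsv[...,0]<8)|(hsv[...,0]>172))&(hsv[...,1]>150)&(z>.15)&(y>.2)),("bar",(hsv[...,0]>100)&(hsv[...,0]<130)&(hsv[...,1]>120)&(z>.18)),("grip",(hsv[...,0]>20)&(hsv[...,0]<35)&(hsv[...,1]>120)&(z>.13))]:
        q=P[m&near]
        if len(q)>10: print(n,nm,len(q),cv2.minAreaRect((q[:,:2]*1000).astype(np.float32)),np.percentile(q[:,2],98))
save(p,"end.png",1.5)
```

```text
27.35 [0.4243 0.3439 0.2632] [ 0.1545  0.0687 -0.2391]
side knob 74 ((571.0359497070312, 327.87200927734375), (21.004901885986328, 16.27179527282715), 39.328304290771484) 0.21494068595831844
side grip 99 ((487.95343017578125, 294.9211730957031), (24.362886428833008, 194.75360107421875), 23.477481842041016) 0.39826014640984014
top knob 47 ((571.2504272460938, 320.0386657714844), (20.086671829223633, 18.675739288330078), 61.24303436279297) 0.21919665278382408
top bar 133 ((506.6106262207031, 101.73143768310547), (14.018375396728516, 65.5910415649414), 83.0392837524414) 0.20151431268835585
top grip 72 ((518.151611328125, 204.3141632080078), (43.90176010131836, 14.149093627929688), 83.05640411376953) 0.15710578173483578
```

View pics/end.png

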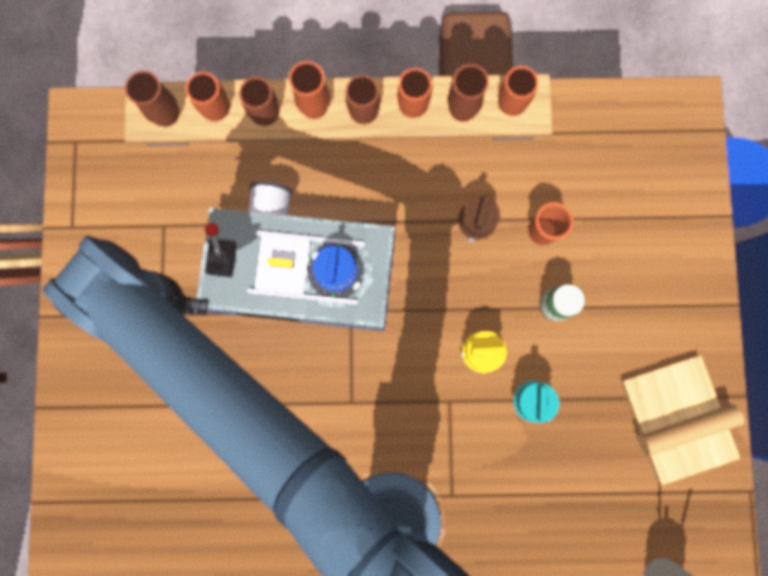

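The picture shows the canister locked at (336,266), the shutter open with its handle at (281,260), and the lever over with its knob at (212,230). The other items haven't moved and the arm is clear.

```bash
python3 -c "
from bench import ctrl; print(ctrl.job_done())"
```

```text
the job is handed in; nothing more can be done
None
```

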